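# Switch the cell sorter to its other chute and run the stack through

### The job

The next three battery cells in the sorter's magazine belong in the other chute. Press down the raised thumb pad of the seesaw gate so that it rocks right over to its other stop, and only then push the shutter's upright tab all the way along so that the whole stack rolls down that other chute. Work the two controls with the fingertips only: do not touch the cells in the sorter, and leave everything else on the bench as it stands.

Things in the scene. Friction and masses are not known exactly. Their poses are not given: they have to be found in the camera images.
- sorter: Bench sorter for battery cells, aluminium and steel, 404 mm wide, turned by up to 20 degrees. Origin on the bench under the middle of the gate's pivot; x points across it, away from the robot, y left along the lane, z up. Base plate 8 mm thick, x -131 to +48 mm. The gate plate (71 x 136 mm, z 68 mm) tips left or right in a 74 mm wide lane under the magazine.
- magazine (a point): Middle of the top edge of the upright magazine over the pivot (z 156 mm): three cells lie in it one on another, axes along the sorter's x. Outside, x -43 to +43, y -28 to +28 mm; the top cell reaches z 162 mm. Axes: the sorter's.
- left_chute (a point): Point on the floor of the left chute, 158 mm left of the pivot, z 21 mm. The chute slopes from the gate's end (y 69 mm, z 40 mm) down to an end stop at y 194 mm; side walls 52 mm high, 80 mm apart outside. Axes: the sorter's.
- right_chute (a point): The same point of the right chute, its mirror image at y -158 mm.
- gate (a joint): Tilt of the seesaw gate about its shaft (along the sorter's x at y 0, z 60 mm, out to x -122 mm); -0.38 to +0.38 rad, its stops. Positive: left (+y) pad raised, cells would run right; negative: right pad raised, cells would run left. Starts at either stop. A weight above the shaft (x -72 to -52 mm, 56 mm tall) makes it fall to the nearer stop and stay. Under 1 N on a raised pad rocks it.
- left_pad (a point): Centre of the top of the gate's left black thumb pad, on the near side of the sorter: flat, 28 mm (x) by 32 mm (y), 6 mm thick, fixed to the gate at x -95, y +62 mm, 24.5 mm above the pivot axis, swinging with it: z 106 mm (y 48) when raised, z 60 mm (y 67) when low. A stop post under it reaches z 51 mm, the bearing post between the pads (x -118, y 0) z 82 mm.
- right_pad (a point): Centre of the top face of the right thumb pad, the mirror image of the left one at y -62 mm.
- shutter (a joint): Travel of the flat steel shutter under the magazine, in m: 0 shut, 0.028 fully open (end stop); it slides towards the sorter's left (+y), with about 1.5 N of friction, and stays where it is left. The cells drop once it is open by 0.025.
- tab (a point): Point on the shutter's upright black finger tab on the far side of the sorter, 15 mm below its top edge, midway across. The tab is a plate 28 mm (x) by 5 mm (y), 45 mm tall, at x 86 mm, y 0 when shut, top at z 141 mm; the flat 26 mm wide shutter strip lies at its foot, z 96 to 99 mm. Push its right (-y) face towards +y. Axes: the sorter's.
- cell1_mid (a point): Centre of the lowest cell in the magazine (21 mm diameter, 70 mm long, about 70 g, dark blue sleeve).
- cell2_mid (a point): Centre of the middle cell.
- cell3_mid (a point): Centre of the top cell.
- cell1: Lowest cell; its x axis is the cell's axis.
- cell2: Middle cell.
- cell3: Top cell.
- spare_cell: Bystander: a spare cell of the same kind, 70 mm tall, standing on end on the bench near the sorter's right chute; origin at its foot.
- screwdriver: Bystander: screwdriver 150 mm long lying near the left chute; origin under its middle.
- solder_reel: Bystander: reel 56 mm across, 44 mm tall, standing beyond the left chute; origin at the centre of its foot.
- flux_jar: Bystander: white jar 44 mm across, 42 mm tall, beyond the right chute; origin at the centre of its foot.
- multimeter: Bystander: hand multimeter 85 x 165 x 36 mm lying at the right of the bench.
- board_holder: Bystander: white board holder plate 90 x 150 mm with a clamp rail, at the left of the bench.
Things that resemble listed ones, but are neither listed nor needed, are in the scene too. Leave any green, red or white look-alike of the cell3 alone.

How it is judged:
By the outcome, as a careful person would: the job done as asked, in the order asked, and still so for the second after the job is handed in, with the robot touching nothing.
It also fails if it takes over 40 s, if anything falls off the work surface, if the arm or the gripper's body presses on something with over 40 N, if the wrist force passes 120 N, or if a joint passes its speed limit or range.

### The arm

A 7-joint arm with a two-finger parallel gripper is mounted at the origin on the work surface. World frame = base frame: x ahead of the robot, y to its left, z up, the work surface at z = 0. Lengths are in m, angles in rad, forces in N, time in s.
With the tool pointing down it reaches from about 0.375 to 0.925 m from the base axis. Payload 3.1 kg.
Tool frame: the origin (TCP) lies at the very end of the fingers, on their centre line; the grasp point (between the pads) lies 19 mm behind it (arm.tcp_to_grasp is the distance from the TCP to the grasp point, in m); x points along the fingers, y is the direction in which the jaws open and shut, and the axes are right-handed (so a half turn about x gives the same grasp; the last joint's range is limited). The gripper opens to 85 mm and grips with 20 to 120 N. Pads are 22 mm wide; open, the fingers measure 114 mm over their backs; the gripper's body (76 mm by 85 mm) begins 54 mm behind the grasp point. The pads swing forward as they close: fully open they stand 13 mm farther back than shut.
Start: joints at [-1.316, 0.383, 0.044, 1.598, -0.018, 1.161, -0.05], TCP at [0.225, 0.61, 0.194] pointing down, gripper open.
Joint ranges: [-2.61, 2.61], [-0.41, 2.15], [-1.48, 1.57], [0, 2.5], [-1.57, 4.71], [0.05, 1.97], [-2.85, 2.85]. Speed limits (rad/s): [2.79, 2.79, 3.14, 3.14, 3.14, 3.14, 3.14].

### API

Orientations are given as a unit quaternion [w, x, y, z].
In Python, from rig import arm, vision, models gives the robot as it stands. The module is installed in compiled form; this text tells all that it offers.
- The arm moves only by the tool step_arm, never from a script. Its argument "increments" is a list that holds one entry, the list of rows, each a list of 6 numbers: the shift along the tool's x, y, z in m, then the turn, a rotation vector about the tool's x, y, z in degrees. In form: [[[dx, dy, dz, wx, wy, wz], ...]]. A call has exactly 5 rows; each row is the pose to reach, as a shift and turn from the pose commanded when the call began, along the tool's axes at that moment; what a row does not reach only later rows make up. A row lasts 1/8 s, in which the tool goes at most 62.5 mm and 10.7 degrees, less where a joint would pass 70% of its speed; a pose out of reach is approached as far as the arm can. A call with a gripper value outside its range is refused whole. "jaw" is the closure in counts, from 0 (fully open) to 255 (shut), set as the call begins (left out, the last holds). The fingers move at their own pace and stop on an object; "squeeze" is the grip in N (left out, the last holds). Time passes only in rows, so rows that repeat a pose let the fingers close, or fill a call up. It gives the time, the measured TCP pose, the force and the opening at its end, in the units of the state.
- arm.observe(): the state, without advancing time (a new reading comes with each control period).
- vision.get_image(name): name is "scene" or "top"; returns the picture (400x640x3 uint8, red, green, blue); there is no depth.
- vision.camera_params(name): a dict with "fx", "fy", "cx", "cy" (pixels), "extrinsics" (4x4, takes a point from camera to world coordinates). Camera axes: x right, y up, looking along -z (the intrinsics and any distortion apply to the point x, -y, -z); pixel columns grow to the right and rows downward; lengths in m; the calibration is good to about 2 mm. A picture is of the moment at which its call begins. camera_params takes no time and is no camera call.
- arm.close_job(): hands the job in, once; it reports no verdict.
Trained networks look in the newest picture that a camera, given by its name, has taken for a name from the list of things; names that differ only in an ending like _2 or _b are one class to them, and where a whole thing is asked for, a point or a joint stands for the part that bears it (a point fixed in the world has none). Each returns a list of dicts, best first, with "p" (0 to 1); they miss things now and then, are a little off and sometimes report something else, mostly with a low value. They report only what shows in the picture. A call takes as long as a camera call. They do not tell look-alikes from the thing itself.
- models.spot_in(target, camera): "centre" ([x, y, z] in m, in the coordinates of the camera as it stood for that picture, good to about 4 mm: the middle of the surface that is visible of it).
- models.regions_of(target, camera): "mask" (400x640 bool, what is visible of it).
- models.mark_of(target, camera): "centre" ([x, y, z] in m, in the coordinates of the camera as it stood for that picture, good to about 4 mm: a listed point, or the origin of a listed thing).
The state is a dict: "time_s": time; "qpos": joint angles; "dq": joint speeds; "effort": joint torques, N m; "tcp_pos": TCP position; "orientation": TCP orientation; "wrist_force": force on the tool from outside, world axes, zero at the start; "torque": the same for the moment, N m; "width": finger opening in m.
Only numpy, scipy, OpenCV 4.12 (cv2) and the standard library are available. Lean on these libraries where they do the work, as an engineer would, in place of code of your own. Each camera call takes 0.05 s, during which the arm holds its last target. There are 200 camera calls.

## Working session

There is one attempt and no reset: what is moved stays moved. The work goes in short steps, Python scripts to look and compute and a tool call to move; the robot and the scene stay as the last step left them, time stands still between calls to the robot, and variables do not carry over. Pictures are saved under pics/ and viewed, about 8 in all and at most 12, crops included, and the job is handed in when it is done.

Besides the shell and the picture viewer there is one more tool, called after "Emit:" by a JSON object that holds its "api" and its "payload", one argument or row to a line. step_arm: Moves the arm, as the interface text tells. Its arguments: {"type":"object","properties":{"increments":{"type":"array"},"jaw":{"type":"number"},"squeeze":{"type":"number"}},"required":["increments"]}

```bash
mkdir -p pics; cat > h.py <<'E'
import numpy as np, cv2
from rig import arm, vision, models
from scipy.spatial.transform import Rotation as R
def cam2w(c,p):
    E=np.array(vision.camera_params(c)["extrinsics"]); return E[:3,:3]@np.array(p)+E[:3,3]
def proj(c,p):
    P=vision.camera_params(c);E=np.linalg.inv(np.array(P["extrinsics"]));q=E[:3,:3]@np.array(p)+E[:3,3]
    return P["fx"]*q[0]/-q[2]+P["cx"],P["fy"]*-q[1]/-q[2]+P["cy"]
E
python3 - <<'E'
from h import *
s=arm.observe();print(s["time_s"],s["tcp_pos"],s["orientation"],s["width"])
for c in("scene","top"):
    im=vision.get_image(c);cv2.imwrite(f"pics/{c}0.png",im[:,:,::-1])
    for n in("sorter","magazine","left_chute","right_chute","left_pad","right_pad","tab","cell3_mid"):
        for d in models.mark_of(n,c)[:2]:
            w=cam2w(c,d["centre"]);print(c,n,round(d["p"],2),w.round(3),np.round(proj(c,w)))
print(arm.observe()["time_s"])
E
```

```text
0.0 [0.22423322 0.60897702 0.19247071] [ 0.69601243  0.12314737  0.69625905 -0.12499902] 0.08537747342587135
scene sorter 0.66 [0.574 0.072 0.   ] [338. 249.]
scene magazine 0.62 [ 0.403 -0.49  -0.001] [147. 221.]
scene magazine 0.6 [0.571 0.078 0.158] [343. 212.]
scene right_chute 0.85 [ 0.623 -0.073  0.022] [289. 264.]
scene left_pad 0.84 [0.465 0.114 0.064] [348. 205.]
scene left_pad 0.19 [0.499 0.003 0.106] [312. 207.]
scene right_pad 0.9 [0.5   0.004 0.105] [312. 208.]
scene cell3_mid 0.71 [0.581 0.46  0.013] [471. 237.]
scene cell3_mid 0.51 [0.248 0.325 0.011] [398. 163.]
top sorter 0.94 [0.567 0.071 0.001] [293. 161.]
top magazine 0.63 [0.574 0.072 0.158] [291. 149.]
top magazine 0.21 [ 0.541 -0.124  0.001] [358. 171.]
top left_chute 0.92 [0.525 0.221 0.018] [242. 173.]
top right_chute 0.56 [ 0.622 -0.08   0.017] [344. 143.]
top left_pad 0.91 [0.464 0.106 0.059] [279. 193.]
top left_pad 0.47 [0.57  0.072 0.002] [293. 160.]
top right_pad 0.6 [ 0.499 -0.001  0.107] [317. 180.]
top tab 0.51 [0.657 0.103 0.124] [281. 122.]
top cell3_mid 0.74 [0.58  0.458 0.01 ] [163. 154.]
top cell3_mid 0.67 [0.24  0.32  0.012] [204. 270.]
0.9
```

View pics/scene0.png

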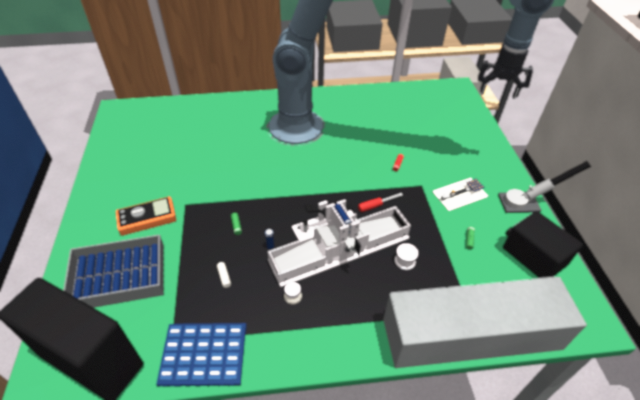

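View pics/top0.png

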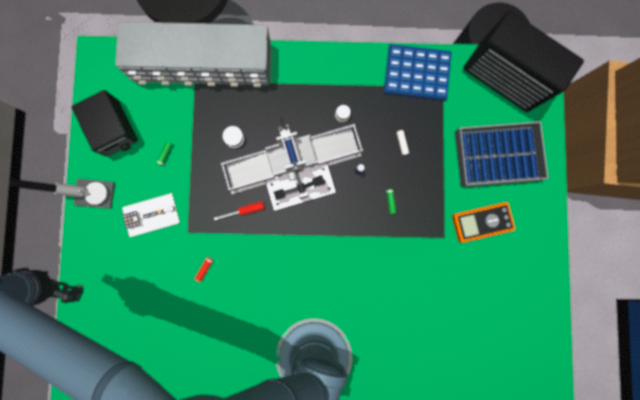

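The networks agree with each other and with the stated geometry. The right pad (scene px 312,208; top 317,180) is raised at z 0.106 and the left one is low, so I press the right pad. The tab shows at top px 281,122. Next I fit the sorter pose.

```bash
cat >> h.py <<'E'
def S2W(p):  # sorter -> world
    f=np.load("fit.npy"); return np.array([*(R.from_euler('z',f[2]).as_matrix()[:2,:2]@np.array(p[:2])+f[:2]),p[2]])
def state():
    s=arm.observe();f=np.load("fit.npy");t=s["tcp_pos"]
    M=R.from_quat(s["orientation"],scalar_first=True).as_matrix();Rs=R.from_euler('z',f[2]).as_matrix()
    print("t",round(s["time_s"],2),"tcp sorter mm",((Rs.T@(t-[f[0],f[1],0]))*1e3).round(1),"F",np.round(s["wrist_force"],1),"w",round(s["width"],4),"q",np.round(s["qpos"],2))
    print("tool axes in sorter (cols)\n",(Rs.T@M).round(3)); return s,M,Rs,f
def delta(s_target,align=0):
    s,M,Rs,f=state();print("move in tool axes mm",(M.T@(S2W(np.array(s_target)/1e3)-s["tcp_pos"])*1e3).round(1))
E
python3 - <<'E'
from h import *
from scipy.optimize import least_squares
m={"magazine":(0,0),"left_chute":(0,158),"right_chute":(0,-158),"left_pad":(-95,67),"right_pad":(-95,-48),"tab":(86,0),"sorter":(0,0)}
obs=[]
for c in("scene","top"):
    vision.get_image(c)
    for n,l in m.items():
        for d in models.mark_of(n,c):
            w=cam2w(c,d["centre"])[:2]
            e=R.from_euler('z',18,degrees=True).as_matrix()[:2,:2]@np.array(l)/1e3+[.5715,.0725]
            if np.linalg.norm(w-e)<.02: obs.append((c,n,l,w));break
rs=lambda f:np.concatenate([R.from_euler('z',f[2]).as_matrix()[:2,:2]@np.array(l)/1e3+f[:2]-w for c,n,l,w in obs])
r=least_squares(rs,[.57,.07,.31],loss="soft_l1",f_scale=.004);np.save("fit.npy",r.x)
print(r.x,np.degrees(r.x[2]))
for o,e in zip(obs,rs(r.x).reshape(-1,2)):print(o[0],o[1],(e*1e3).round(1))
delta((-98,-53,200))
# overlay check
im=cv2.resize(vision.get_image("top")[90:230,200:400,::-1],None,fx=4,fy=4,interpolation=cv2.INTER_CUBIC)
for p in((-95,-48,106),(-95,67,60),(86,0,126),(0,0,156),(0,194,20),(0,-194,20),(-131,0,8),(43,28,156),(43,-28,156)):
    u,v=proj("top",S2W(np.array(p)/1e3));cv2.circle(im,(int((u-200)*4),int((v-90)*4)),4,(0,0,255),1)
cv2.imwrite("pics/fit.png",im)
E
```

```text
[0.57257912 0.07380912 0.31356268] 17.965818342717572
scene magazine [-0.3 -1.5]
scene left_chute [ 2.5 -0.9]
scene right_chute [ 0.9 -1.3]
scene left_pad [-2.9 -2.2]
scene right_pad [-1.3 -1.9]
scene tab [1.  2.6]
scene sorter [-2.3  3.3]
top magazine [ 0.5 -3. ]
top left_chute [0.2 2.7]
top right_chute [-0.6  0.7]
top left_pad [-0.8 -1.1]
top right_pad [-1.2  2.1]
top tab [1.  0.2]
top sorter [3.8 1. ]
t 1.7 tcp sorter mm [-165.7  617.4  193.9] F [0.  0.8 1.1] w 0.0854 q [-1.32  0.38  0.04  1.6  -0.02  1.16 -0.05]
tool axes in sorter (cols)
 [[-0.     0.618  0.786]
 [ 0.     0.786 -0.618]
 [-1.    -0.    -0.   ]]
move in tool axes mm [  -6.1 -485.2  467.6]
```

View pics/fit.png

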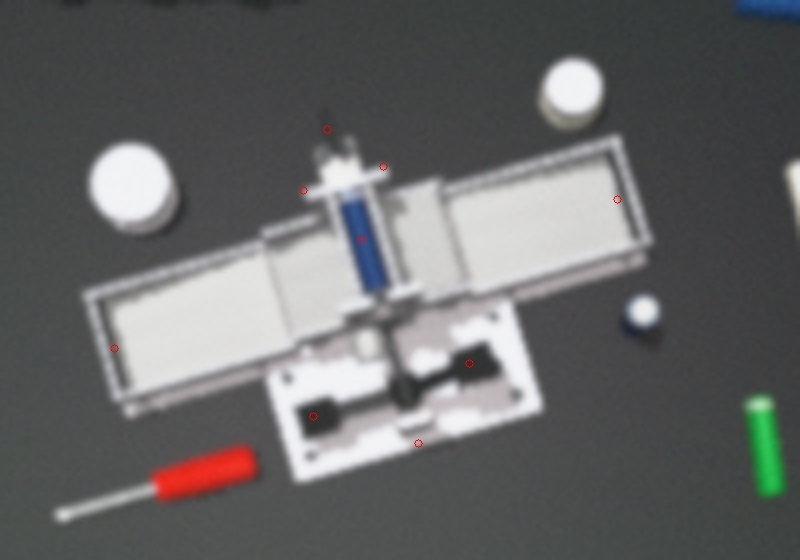

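The fit is within about 3 mm. The top picture shows the red circles on the low left pad (313,416), the raised right pad (469,363), the magazine (361,239) and the tab (327,129). Moving now with jaws shut and the tool turned to the sorter's axes.

Emit:
{"api": "step_arm", "payload": {
  "increments": [
    [[-0.04, -0.03, 0.03, 10, 0, 0], [-0.06, -0.07, 0.067, 20, 0, 0], [-0.06, -0.11, 0.105, 30, 0, 0], [-0.06, -0.15, 0.145, 40, 0, 0], [-0.06, -0.19, 0.183, 50, 0, 0]]
  ],
  "jaw": 255
}}

```text
time_s: 2.38
tcp_pos: [0.3316, 0.3667, 0.2542]
orientation: [0.577, 0.409, 0.577, -0.408]
wrist_force: [1.2, -0.5, 1.0]
width: 0.0003
```

```bash
python3 -c "
from h import *
delta((-98,-53,200))"
```

```text
t 2.38 tcp sorter mm [-138.9  353.   254.2] F [ 1.2 -0.5  1. ] w 0.0003 q [-1.17  0.03  0.26  1.9  -0.01  1.21 -0.57]
tool axes in sorter (cols)
 [[ 0.001  1.     0.026]
 [ 0.001  0.026 -1.   ]
 [-1.     0.001 -0.001]]
move in tool axes mm [ 54.   30.4 406.9]
```

Emit:
{"api": "step_arm", "payload": {
  "increments": [
    [[0, 0.006, 0.055, 1.5, 0, 0], [0, 0.012, 0.115, 1.5, 0, 0], [0, 0.018, 0.175, 1.5, 0, 0], [0, 0.024, 0.235, 1.5, 0, 0], [0, 0.03, 0.295, 1.5, 0, 0]]
  ]
}}

```text
time_s: 3.0
tcp_pos: [0.4595, 0.0993, 0.2543]
orientation: [0.573, 0.415, 0.573, -0.413]
wrist_force: [1.0, 0.2, 0.1]
width: -0.0001
```

Emit:
{"api": "step_arm", "payload": {
  "increments": [
    [[0, 0, 0.05, 0, 0, 0], [0, 0, 0.09, 0, 0, 0], [0.03, 0, 0.11, 0, 0, 0], [0.06, 0, 0.112, 0, 0, 0], [0.06, 0, 0.112, 0, 0, 0]]
  ]
}}

```text
time_s: 3.62
tcp_pos: [0.4916, -0.006, 0.1919]
orientation: [0.572, 0.413, 0.574, -0.416]
wrist_force: [0.3, -0.3, 0.1]
width: -0.0001
```

```bash
python3 - <<'E'
from h import *
delta((-98,-53,125))
for c in("scene","top"):
    im=vision.get_image(c)
    for n in("right_pad","left_pad"):
        for d in models.mark_of(n,c)[:1]: print(c,n,round(d["p"],2),cam2w(c,d["centre"]).round(3))
    u,v=map(int,proj(c,S2W((-.095,-.048,.106))))
    cv2.imwrite(f"pics/a_{c}.png",cv2.resize(im[v-60:v+60,u-80:u+80,::-1],None,fx=4,fy=4,interpolation=cv2.INTER_CUBIC))
a,b=[cv2.imread(f"pics/a_{c}.png") for c in("scene","top")]
cv2.imwrite("pics/a.png",cv2.resize(np.hstack([a,b]),(800,300)))
E
```

```text
t 3.62 tcp sorter mm [-101.6  -50.9  191.9] F [ 0.3 -0.3  0.1] w -0.0001 q [-0.75  0.09  0.72  2.   -0.06  1.09  0.32]
tool axes in sorter (cols)
 [[-0.005  1.     0.004]
 [ 0.     0.004 -1.   ]
 [-1.    -0.005 -0.   ]]
move in tool axes mm [66.9  4.   2.1]
scene right_pad 0.61 [0.5   0.002 0.107]
scene left_pad 0.93 [0.464 0.11  0.061]
top right_pad 0.37 [0.569 0.073 0.   ]
top left_pad 0.82 [0.462 0.109 0.061]
```

View pics/a.png

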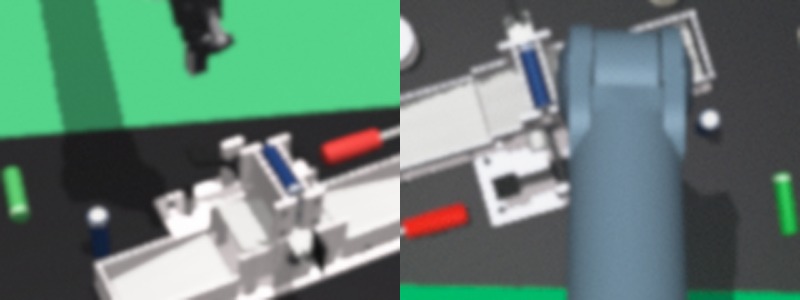

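The picture shows the fingertips above the raised pad (scene crop 195,60) and everything else undisturbed. I descend onto the pad.

Emit:
{"api": "step_arm", "payload": {
  "increments": [
    [[0.04, 0.002, 0.002, 0, 0, 0], [0.07, 0.003, 0.003, 0, 0, 0], [0.085, 0.003, 0.004, 0, 0, 0], [0.095, 0.003, 0.005, 0, 0, 0], [0.1, 0.003, 0.006, 0, 0, 0]]
  ]
}}

```text
time_s: 4.55
tcp_pos: [0.4993, -0.01, 0.0942]
orientation: [0.573, 0.414, 0.573, -0.414]
wrist_force: [0.2, -0.6, -0.1]
width: 0.0001
```

Emit:
{"api": "step_arm", "payload": {
  "increments": [
    [[0.004, 0, 0.002, 0, 0, 0], [0.008, 0, 0.003, 0, 0, 0], [0.013, 0, 0.004, 0, 0, 0], [0.018, 0, 0.005, 0, 0, 0], [0.022, 0, 0.005, 0, 0, 0]]
  ]
}}

```text
time_s: 5.18
tcp_pos: [0.5003, -0.015, 0.0716]
orientation: [0.573, 0.414, 0.573, -0.414]
wrist_force: [0.4, -0.9, -0.1]
width: -0.0002
```

```bash
python3 - <<'E'
from h import *
state()
for c in("scene","top"):
    vision.get_image(c)
    for n in("right_pad","left_pad"):
        for d in models.mark_of(n,c)[:1]: print(c,n,round(d["p"],2),cam2w(c,d["centre"]).round(3))
E
```

```text
t 5.17 tcp sorter mm [-96.1 -62.2  71.6] F [ 0.4 -0.9 -0.1] w -0.0002 q [-0.65  0.31  0.68  2.08 -0.26  0.84  0.5 ]
tool axes in sorter (cols)
 [[ 0.     1.     0.006]
 [-0.     0.006 -1.   ]
 [-1.     0.     0.   ]]
scene right_pad 0.78 [0.502 0.002 0.103]
scene left_pad 0.67 [0.465 0.111 0.069]
top left_pad 0.65 [0.461 0.107 0.065]
```

```bash
python3 - <<'E'
from h import *
im=vision.get_image("scene")
u,v=map(int,proj("scene",S2W((-.095,-.0,.08))))
c=im[v-45:v+45,u-60:u+60,::-1];cv2.imwrite("pics/b.png",cv2.resize(c,None,fx=6.5,fy=6.5,interpolation=cv2.INTER_CUBIC));print(u,v)
s=arm.observe();print(proj("scene",s["tcp_pos"]))
E
```

```text
325 207
(np.float64(305.55095731680234), np.float64(216.09255520422107))
```

View pics/b.png

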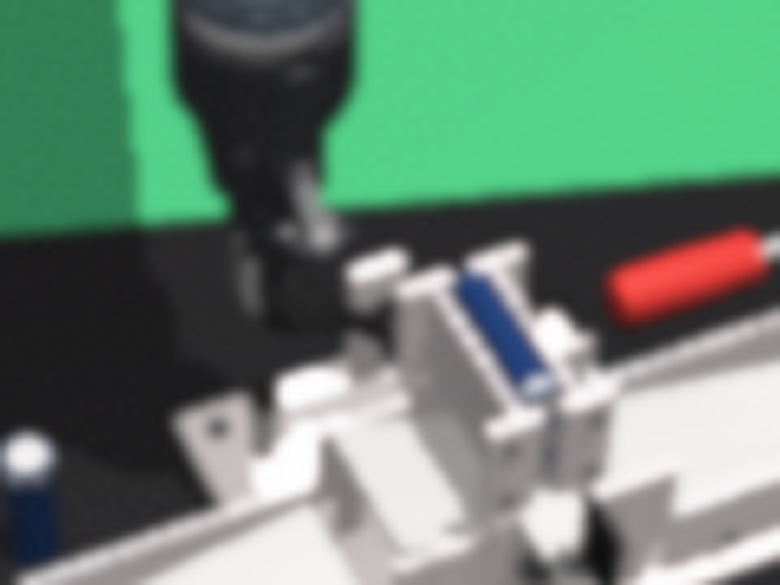

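The fingers hide the pad, so I lift clear and look.

Emit:
{"api": "step_arm", "payload": {
  "increments": [
    [[-0.015, 0, 0, 0, 0, 0], [-0.04, 0, 0, 0, 0, 0], [-0.08, 0, 0.0, 0, 0, 0], [-0.12, 0, 0.0, 0, 0, 0], [-0.16, 0, 0.0, 0, 0, 0]]
  ]
}}

```text
time_s: 6.15
tcp_pos: [0.5003, -0.0152, 0.2342]
orientation: [0.573, 0.415, 0.573, -0.414]
wrist_force: [1.1, 0.5, -0.4]
width: 0.0
```

```bash
python3 - <<'E'
from h import *
state()
for c in("scene","top"):
    im=vision.get_image(c)
    for n in("right_pad","left_pad"):
        for d in models.mark_of(n,c)[:2]: print(c,n,round(d["p"],2),cam2w(c,d["centre"]).round(3))
    u,v=map(int,proj(c,S2W((-.095,0,.08))))
    cv2.imwrite(f"pics/c_{c}.png",cv2.resize(im[v-45:v+45,u-60:u+60,::-1],None,fx=5,fy=5,interpolation=cv2.INTER_CUBIC))
a,b=[cv2.imread(f"pics/c_{c}.png") for c in("scene","top")]
cv2.imwrite("pics/c.png",cv2.resize(np.hstack([a,b]),(800,300)))
E
```

```text
t 6.15 tcp sorter mm [-96.2 -62.4 234.2] F [ 1.1  0.5 -0.4] w 0.0 q [-0.77  0.05  0.75  1.93 -0.04  1.17  0.31]
tool axes in sorter (cols)
 [[ 0.001  1.     0.005]
 [ 0.     0.005 -1.   ]
 [-1.     0.001 -0.   ]]
scene right_pad 0.62 [0.499 0.002 0.108]
scene left_pad 0.73 [0.465 0.11  0.064]
top right_pad 0.76 [ 0.499 -0.004  0.105]
top right_pad 0.42 [0.569 0.076 0.159]
top left_pad 0.7 [0.461 0.107 0.06 ]
```

View pics/c.png

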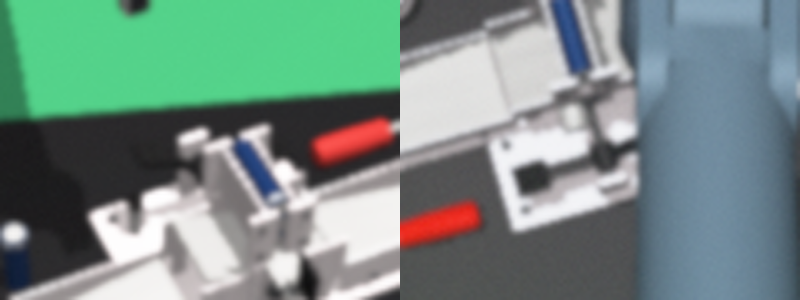

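The gate has not rocked: the left pad is still low and the raised right pad shows at scene px (311,208). I compare the pressed and lifted views with enhanced contrast.

```bash
python3 - <<'E'
from h import *
b=cv2.resize(cv2.imread("pics/b.png"),(600,450));c=cv2.resize(cv2.imread("pics/c_scene.png"),(600,450))
g=lambda i:(255*(np.clip(i/255.,0,.6)/.6)**.45).astype(np.uint8)
o=np.hstack([g(b)[120:420,100:500],g(c)[120:420,100:500]])
cv2.imwrite("pics/d.png",o)
for p in((-95,-48,106),(-96,-62,72),(-96,-73,72),(-96,-51,72)):
    u,v=proj("scene",S2W(np.array(p)/1e3));print(p,(u-265)*5-100,(v-162)*5-120)
E
```

```text
(-95, -48, 106) 125.7932319006909 104.64607698880386
(-96, -62, 72) 102.60035299512026 150.60508677583755
(-96, -73, 72) 84.93842819220646 156.6268601313044
(-96, -51, 72) 120.18061886198012 144.61115475764575
```

View pics/d.png

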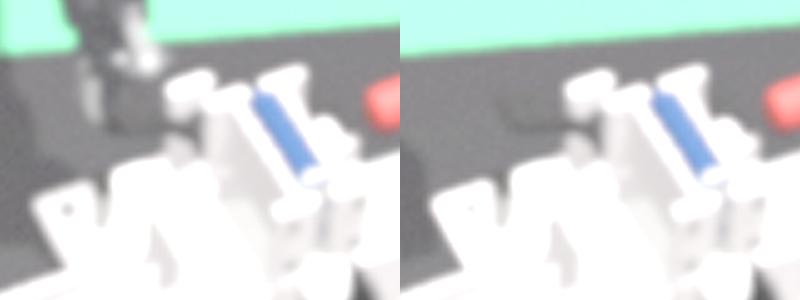

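```bash
python3 - <<'E'
from h import *
s,*_=state()
print("c: proj",proj("scene",s["tcp_pos"]),"seen tip ~",(265+130*.3,162+12*.3))
u,v=map(int,proj("scene",S2W((-.095,-.048,.106))))
print("a: proj",proj("scene",[.4916,-.006,.1919]),"seen ~",(u-80+195/2.5,v-60+72/2.5))
J=[np.array(proj("scene",np.array(s["tcp_pos"])+d))-proj("scene",s["tcp_pos"]) for d in np.eye(3)*.01]
print("px per 10mm x,y,z",np.round(J,2))
im=vision.get_image("scene")
u,v=map(int,proj("scene",s["tcp_pos"]))
c=im[v-40:v+20,u-40:u+40,::-1];c=cv2.resize(c,None,fx=6,fy=6,interpolation=cv2.INTER_CUBIC)
c=(255*(c/255.)**.5).astype(np.uint8);cv2.circle(c,(240,240),4,(0,0,255),1)
t=vision.get_image("top");cv2.imwrite("pics/e.png",c)
for p in [(.0145,.011),(.0145,-.011),(-.0145,.011),(-.0145,-.011)]:pass
E
```

```text
t 6.45 tcp sorter mm [-97.1 -61.7 231.2] F [-0.4 -0.1  0.4] w -0.0 q [-0.77  0.05  0.75  1.94 -0.04  1.17  0.31]
tool axes in sorter (cols)
 [[-0.001  1.     0.006]
 [ 0.001  0.006 -1.   ]
 [-1.    -0.001 -0.001]]
c: proj (np.float64(305.11022809738415), np.float64(175.94552998525606)) seen tip ~ (304.0, 165.6)
a: proj (np.float64(308.1942718037145), np.float64(184.1975381514089)) seen ~ (308.0, 174.8)
px per 10mm x,y,z [[ 0.4   2.7 ]
 [ 3.83 -0.29]
 [-0.02 -2.77]]
```

View pics/e.png

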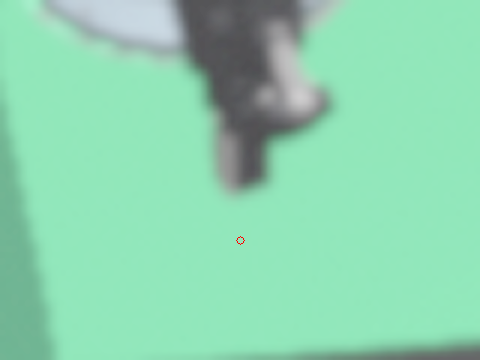

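The seen tip sits about 9 px above the projected TCP, so the real fingertips are about 30 mm higher than the reported TCP. The press only grazed the pad, which fits the slight tilt seen (left pad z up to 0.069). I press again about 30 mm deeper, in stages.

Emit:
{"api": "step_arm", "payload": {
  "increments": [
    [[-0.0, 0, -0.004, 0, 0, 0], [0.05, 0, -0.009, 0, 0, 0], [0.1, 0, -0.009, 0, 0, 0], [0.145, 0, -0.008, 0, 0, 0], [0.15, 0, -0.007, 0, 0, 0]]
  ]
}}

```text
time_s: 7.18
tcp_pos: [0.4938, -0.0084, 0.0783]
orientation: [0.571, 0.412, 0.575, -0.417]
wrist_force: [-0.8, 0.4, 0.1]
width: 0.0001
```

Emit:
{"api": "step_arm", "payload": {
  "increments": [
    [[0.006, 0, 0.002, 0, 0, 0], [0.012, 0, 0.004, 0, 0, 0], [0.018, 0, 0.005, 0, 0, 0], [0.024, 0, 0.006, 0, 0, 0], [0.028, 0, 0.006, 0, 0, 0]]
  ]
}}

```text
time_s: 7.8
tcp_pos: [0.4999, -0.0138, 0.0537]
orientation: [0.573, 0.414, 0.573, -0.414]
wrist_force: [1.4, 0.8, 0.2]
width: 0.0001
```

```bash
python3 - <<'E'
from h import *
state()
for c in("scene","top"):
    im=vision.get_image(c)
    for n in("right_pad","left_pad"):
        for d in models.mark_of(n,c)[:1]: print(c,n,round(d["p"],2),cam2w(c,d["centre"]).round(3))
    if c=="scene":cv2.imwrite("pics/f_raw.png",im[:,:,::-1])
E
```

```text
t 7.8 tcp sorter mm [-96.2 -60.9  53.7] F [1.4 0.8 0.2] w 0.0001 q [-0.65  0.34  0.68  2.09 -0.3   0.8   0.54]
tool axes in sorter (cols)
 [[ 0.     1.     0.006]
 [ 0.     0.006 -1.   ]
 [-1.     0.    -0.   ]]
scene right_pad 0.64 [ 0.502 -0.008  0.089]
scene left_pad 0.8 [0.462 0.11  0.084]
top left_pad 0.84 [0.459 0.107 0.079]
```

The gate is now nearly level (left pad z about 0.08, right 0.089), which confirms the offset. I press on.

Emit:
{"api": "step_arm", "payload": {
  "increments": [
    [[0.003, 0, 0.001, 0, 0, 0], [0.006, 0, 0.002, 0, 0, 0], [0.009, 0, 0.003, 0, 0, 0], [0.012, 0, 0.003, 0, 0, 0], [0.014, 0, 0.003, 0, 0, 0]]
  ]
}}

```text
time_s: 8.72
tcp_pos: [0.5007, -0.0168, 0.0396]
orientation: [0.573, 0.414, 0.573, -0.414]
wrist_force: [0.3, -0.9, -0.4]
width: -0.0004
```

```bash
cat > look.py <<'E'
from h import *
state()
for c in("scene","top"):
    im=vision.get_image(c)
    for n in("right_pad","left_pad","tab"):
        for d in models.mark_of(n,c)[:1]: print(c,n,round(d["p"],2),cam2w(c,d["centre"]).round(3))
E
python3 look.py
```

```text
t 8.72 tcp sorter mm [-96.4 -64.   39.6] F [ 0.3 -0.9 -0.4] w -0.0004 q [-0.63  0.37  0.67  2.1  -0.33  0.78  0.56]
tool axes in sorter (cols)
 [[-0.     1.     0.006]
 [ 0.     0.006 -1.   ]
 [-1.    -0.    -0.   ]]
scene right_pad 0.73 [ 0.504 -0.012  0.062]
scene left_pad 0.7 [0.471 0.097 0.109]
scene tab 0.74 [0.655 0.101 0.127]
top right_pad 0.42 [0.634 0.246 0.002]
top left_pad 0.89 [0.466 0.093 0.106]
```

The gate has rocked fully over: left pad z 0.106–0.109, right 0.062. I lift and carry the tool over the right side to the tab.

Emit:
{"api": "step_arm", "payload": {
  "increments": [
    [[-0.03, 0, 0, 0, 0, 0], [-0.09, 0, 0, 0, 0, 0], [-0.15, 0, 0, 0, 0, 0], [-0.16, 0.03, 0, 0, 0, 0], [-0.16, 0.08, 0, 0, 0, 0]]
  ]
}}

```text
time_s: 9.75
tcp_pos: [0.5784, 0.0083, 0.203]
orientation: [0.573, 0.417, 0.572, -0.412]
wrist_force: [0.6, 0.1, 0.6]
width: -0.0001
```

Emit:
{"api": "step_arm", "payload": {
  "increments": [
    [[0, 0.04, 0, 0, 0, 0], [0, 0.08, 0, 0, 0, 0], [0, 0.108, -0.01, 0, 0, 0], [0, 0.108, -0.017, 0, 0, 0], [0, 0.108, -0.017, 0, 0, 0]]
  ]
}}

```text
time_s: 10.38
tcp_pos: [0.6729, 0.0587, 0.1994]
orientation: [0.573, 0.414, 0.574, -0.414]
wrist_force: [-0.8, -1.4, 0.5]
width: 0.0002
```

```bash
python3 look.py; python3 - <<'E'
from h import *
delta((92,-45,81))
im=vision.get_image("scene")
s=arm.observe();u,v=map(int,proj("scene",S2W((.05,-.03,.12))))
c=im[v-45:v+45,u-60:u+60,::-1];c=cv2.resize(c,None,fx=6,fy=6,interpolation=cv2.INTER_CUBIC)
c=(255*(c/255.)**.6).astype(np.uint8)
for p in(s["tcp_pos"],np.array(s["tcp_pos"])+[0,0,.03],S2W((.086,0,.126)),S2W((.092,-.045,.112))):
    a,b=proj("scene",p);cv2.circle(c,(int((a-u+60)*6),int((b-v+45)*6)),4,(0,0,255),1)
cv2.imwrite("pics/g.png",c)
E
```

```text
t 10.38 tcp sorter mm [ 90.8 -45.3 199.4] F [-0.8 -1.4  0.5] w 0.0002 q [-0.66  0.51  0.72  1.55 -0.35  1.22  0.43]
tool axes in sorter (cols)
 [[-0.002  1.     0.007]
 [ 0.     0.007 -1.   ]
 [-1.    -0.002 -0.   ]]
scene right_pad 0.68 [ 0.506 -0.015  0.059]
scene tab 0.57 [0.656 0.098 0.129]
top right_pad 0.78 [ 0.502 -0.02   0.056]
top left_pad 0.91 [0.465 0.092 0.103]
t 10.78 tcp sorter mm [ 91.3 -46.3 200.2] F [-0.  -0.2  0.6] w 0.0001 q [-0.66  0.51  0.72  1.55 -0.35  1.22  0.43]
tool axes in sorter (cols)
 [[ 0.     1.     0.005]
 [ 0.     0.005 -1.   ]
 [-1.     0.    -0.   ]]
move in tool axes mm [119.2   0.6  -1.3]
```

View pics/g.png

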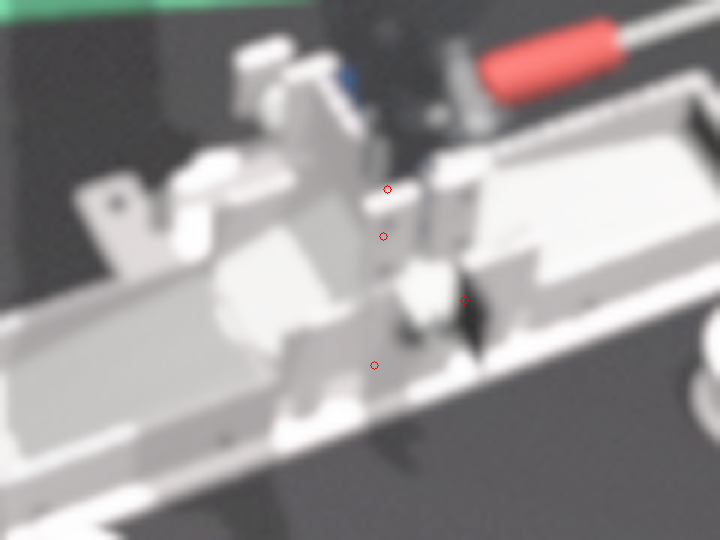

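The gate holds at its new stop. The picture shows the fingertips near (387,189), right where TCP+30 mm projects, and the black tab at (470,310), right of the free space. I descend beside the tab.

Emit:
{"api": "step_arm", "payload": {
  "increments": [
    [[0.04, 0, 0, 0, 0, 0], [0.08, 0, 0, 0, 0, 0], [0.105, 0.001, 0, 0, 0, 0], [0.118, 0.001, 0, 0, 0, 0], [0.118, 0.001, 0, 0, 0, 0]]
  ]
}}

```text
time_s: 11.45
tcp_pos: [0.6744, 0.0586, 0.0811]
orientation: [0.573, 0.414, 0.573, -0.415]
wrist_force: [0.4, -0.2, 0.7]
width: -0.0004
```

Emit:
{"api": "step_arm", "payload": {
  "increments": [
    [[0, 0, -0.01, 0, 0, 0], [0, 0, -0.02, 0, 0, 0], [0, 0, -0.028, 0, 0, 0], [0, 0, -0.034, 0, 0, 0], [0, 0, -0.04, 0, 0, 0]]
  ]
}}

```text
time_s: 12.08
tcp_pos: [0.6632, 0.0959, 0.0824]
orientation: [0.574, 0.414, 0.572, -0.414]
wrist_force: [2.2, -1.8, 0.6]
width: -0.0004
```

```bash
python3 look.py
```

```text
t 12.07 tcp sorter mm [93.  -6.9 82.4] F [ 2.2 -1.8  0.6] w -0.0004 q [-0.69  0.61  0.66  1.66 -0.42  1.01  0.43]
tool axes in sorter (cols)
 [[ 0.002  1.     0.005]
 [-0.002  0.005 -1.   ]
 [-1.     0.002  0.002]]
scene right_pad 0.97 [ 0.507 -0.014  0.06 ]
scene left_pad 0.86 [0.471 0.094 0.109]
scene tab 0.59 [0.653 0.106 0.126]
top right_pad 0.76 [ 0.507 -0.022  0.059]
top left_pad 0.89 [0.466 0.091 0.106]
```

Contact made (about 2 N) and the tab is moving. I push on to the stop.

Emit:
{"api": "step_arm", "payload": {
  "increments": [
    [[0, 0, -0.006, 0, 0, 0], [0, 0, -0.012, 0, 0, 0], [0, 0, -0.018, 0, 0, 0], [0, 0, -0.022, 0, 0, 0], [0, 0, -0.023, 0, 0, 0]]
  ]
}}

```text
time_s: 13.1
tcp_pos: [0.6556, 0.1167, 0.0818]
orientation: [0.574, 0.414, 0.572, -0.415]
wrist_force: [2.4, -5.7, -1.9]
width: 0.0
```

```bash
python3 look.py; python3 - <<'E'
from h import *
for n in("cell1_mid","cell3_mid"):
    for d in models.mark_of(n,"scene")[:6]: w=cam2w("scene",d["centre"]);print(n,round(d["p"],2),w.round(3))
E
```

```text
t 13.1 tcp sorter mm [92.2 15.2 81.8] F [ 2.4 -5.7 -1.9] w 0.0 q [-0.72  0.61  0.66  1.67 -0.42  1.01  0.39]
tool axes in sorter (cols)
 [[ 0.     1.     0.005]
 [-0.003  0.005 -1.   ]
 [-1.     0.     0.003]]
scene right_pad 0.57 [ 0.507 -0.015  0.061]
scene left_pad 0.68 [0.577 0.042 0.068]
scene tab 0.62 [ 0.601 -0.022  0.053]
top right_pad 0.73 [ 0.631 -0.103  0.038]
top left_pad 0.94 [0.469 0.089 0.11 ]
cell1_mid 0.67 [ 0.618 -0.052  0.035]
cell3_mid 0.64 [ 0.629 -0.257  0.013]
cell3_mid 0.59 [ 0.453 -0.221  0.013]
cell3_mid 0.39 [0.25  0.323 0.01 ]
```

The force has risen to 6 N at the stop and the cells are rolling right. I give a small extra push to be sure of full travel, then back off and lift.

Emit:
{"api": "step_arm", "payload": {
  "increments": [
    [[0, 0, -0.001, 0, 0, 0], [0, 0, -0.002, 0, 0, 0], [0, 0, -0.002, 0, 0, 0], [0, 0, -0.002, 0, 0, 0], [0, 0, -0.002, 0, 0, 0]]
  ]
}}

```text
time_s: 14.22
tcp_pos: [0.6556, 0.1167, 0.0819]
orientation: [0.574, 0.414, 0.571, -0.416]
wrist_force: [2.4, -6.1, -3.1]
width: 0.0001
```

Emit:
{"api": "step_arm", "payload": {
  "increments": [
    [[0, 0, 0.01, 0, 0, 0], [0, 0, 0.025, 0, 0, 0], [-0.04, 0, 0.03, 0, 0, 0], [-0.1, 0, 0.03, 0, 0, 0], [-0.16, 0, 0.03, 0, 0, 0]]
  ]
}}

```text
time_s: 14.85
tcp_pos: [0.6636, 0.0924, 0.2434]
orientation: [0.573, 0.414, 0.574, -0.414]
wrist_force: [1.3, 0.5, 0.4]
width: 0.0002
```

Emit:
{"api": "step_arm", "payload": {
  "increments": [
    [[0, 0.03, 0.01, 0, 0, 0], [0, 0.06, 0.02, 0, 0, 0], [0, 0.09, 0.02, 0, 0, 0], [0, 0.11, 0.02, 0, 0, 0], [0, 0.11, 0.02, 0, 0, 0]]
  ]
}}

```text
time_s: 15.48
tcp_pos: [0.7752, 0.1088, 0.2409]
orientation: [0.573, 0.414, 0.574, -0.414]
wrist_force: [-0.6, -0.2, 0.1]
width: -0.0
```

```bash
python3 look.py; python3 - <<'E'
from h import *
im=vision.get_image("scene");t=vision.get_image("top")
for n in("cell1_mid",):
  for c in("scene","top"):
    for d in models.mark_of(n,c)[:6]: w=cam2w(c,d["centre"]);print(c,n,round(d["p"],2),w.round(3))
o=np.hstack([cv2.resize(i[a:a+120,b:b+160,::-1],(400,300),interpolation=cv2.INTER_CUBIC) for i,a,b in((im,180,255),(t,100,210))])
cv2.imwrite("pics/h.png",(255*(o/255.)**.7).astype(np.uint8))
E
```

```text
t 15.47 tcp sorter mm [203.5 -29.2 240.9] F [-0.6 -0.2  0.1] w -0.0 q [-0.58  0.7   0.69  1.17 -0.43  1.41  0.38]
tool axes in sorter (cols)
 [[-0.001  1.     0.008]
 [ 0.001  0.008 -1.   ]
 [-1.    -0.001 -0.001]]
scene right_pad 0.6 [ 0.506 -0.014  0.06 ]
scene left_pad 0.63 [0.468 0.096 0.11 ]
scene tab 0.46 [0.645 0.13  0.126]
top right_pad 0.67 [ 0.5   -0.018  0.057]
top left_pad 0.56 [0.466 0.092 0.106]
top tab 0.6 [0.649 0.126 0.123]
scene cell1_mid 0.42 [ 0.632 -0.1    0.026]
top cell1_mid 0.47 [ 0.628 -0.1    0.029]
top cell1_mid 0.18 [ 0.617 -0.041  0.038]
```

View pics/h.png

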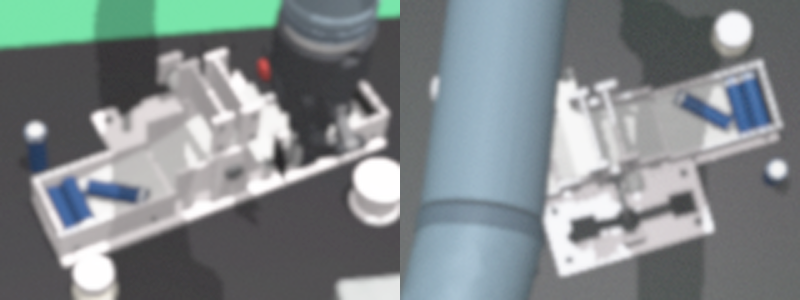

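The top view shows all three cells in the right chute: two at the end stop (745,100) and the third slightly skewed behind them (705,110). The magazine is empty and the spare cell and jar stand as before. I check that everything is at rest, then hand in.

Emit:
{"api": "step_arm", "payload": {
  "increments": [
    [[0, 0, 0, 0, 0, 0], [0, 0, 0, 0, 0, 0], [0, 0, 0, 0, 0, 0], [0, 0, 0, 0, 0, 0], [0, 0, 0, 0, 0, 0]]
  ]
}}

```text
time_s: 16.7
tcp_pos: [0.7747, 0.1075, 0.2418]
orientation: [0.573, 0.414, 0.573, -0.414]
wrist_force: [-0.2, 0.3, -0.0]
width: 0.0002
```

```bash
python3 look.py; python3 - <<'E'
from h import *
t=vision.get_image("top")
o=cv2.resize(t[100:220,210:370,::-1],(400,300),interpolation=cv2.INTER_CUBIC);o=(255*(o/255.)**.7).astype(np.uint8)
h=cv2.imread("pics/h.png")[:,400:]
d=np.abs(o.astype(int)-h).max(2);print("chute diff mean/max",d[60:170,220:390].mean(),d[60:170,220:390].max())
hh=cv2.cvtColor(t,cv2.COLOR_RGB2HSV);m=((hh[...,0]>100)&(hh[...,0]<130)&(hh[...,1]>140)).astype(np.uint8);m[:100]=0;m[180:]=0;m[:,:300]=0;m[:,375:]=0
n,_,st,ct=cv2.connectedComponentsWithStats(m);print([(ct[i].round(),st[i,4]) for i in range(1,n) if st[i,4]>8])
print([np.round(proj("top",S2W((0,y,.03)))) for y in(-.069,-.194)])
print("close",arm.close_job())
E
```

```text
t 16.7 tcp sorter mm [202.7 -30.3 241.8] F [-0.2  0.3 -0. ] w 0.0002 q [-0.58  0.7   0.69  1.18 -0.43  1.41  0.38]
tool axes in sorter (cols)
 [[-0.     1.     0.006]
 [-0.     0.006 -1.   ]
 [-1.    -0.     0.   ]]
scene right_pad 0.83 [ 0.503 -0.014  0.058]
scene left_pad 0.76 [0.47  0.093 0.109]
scene tab 0.49 [0.647 0.13  0.125]
top right_pad 0.65 [ 0.503 -0.02   0.06 ]
top left_pad 0.84 [0.466 0.09  0.106]
top tab 0.46 [ 0.399 -0.49   0.   ]
chute diff mean/max 1.8240641711229946 20
[(array([349., 142.]), np.int32(209)), (array([333., 145.]), np.int32(60))]
[array([314., 151.]), array([355., 139.])]
the job is handed in; nothing more can be done
close None
```

The job is done and handed in at 16.7 s. The gate is rocked over, the shutter is fully open, and all three cells are in the right chute.

- **Gate:** I pressed the raised right thumb pad until the gate reached its other stop. Both cameras put the left pad at about 106–109 mm high and the right pad at about 60 mm. I only went to the shutter after that.
- **Shutter:** I pushed the tab until it stopped, with about 6 N on the wrist. It ended where a 28 mm travel should put it. One last top-camera reading placed the tab elsewhere; it was a false detection, because the scene camera agreed with the expected spot.
- **Cells:** Two cells lie against the right chute's end stop. The third lies slightly skewed behind them, still inside the chute. Nothing was moving between the last two pictures, and the magazine is empty.
- **Failed first press:** My first press did not rock the gate, because the real fingertips were about 30 mm higher than the reported tool position. I saw this in the pictures and pressed again deeper, and the gate went over.
- **Bystanders:** I went near none of them. The spare cell and both jar-like objects looked unmoved in the last picture, but I did not measure each one.

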